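# Register a cutting die on the die-cutter's feed bed

### The job

Touch down slowly on the foam top of the steel cutting die, press lightly and drag it flat across the white feed bed until it lies square and tight against the side guide, then on under the orange lip, pressing a little more firmly so that it pushes the stiff sliding back stop all the way back. With the die fully home in that corner, swing the orange-knobbed clamp all the way round over it and let go. Never press hard on the die, keep your fingers off its sharp steel rim, and leave the paint jars and the stamp where they are.

Things in the scene. Friction and masses are not known exactly. Their poses are not given: they have to be found in the camera images.
- bed: White feed bed fixed to the table. Origin: on the table, directly under the middle of the die's home place. Axes: x towards the back stop, y towards the side guide, z up. The slab spans x -200 to +110 mm and y -160 to +80 mm; its top is 18 mm above the origin.
- side_guide (a point): Foot of the inner face of the side guide (middle of its length) on the slab's top: an aluminium strip, 10 mm high, its inner face the plane y = +50 mm of the bed, from x = -126 to +64 mm.
- back_stop (a joint): Sliding back stop, in m: 0 when pushed fully back (+x of the bed) against its end, up to 0.025 when out towards the robot; starts 0.012 to 0.025 out. It is stiff: about 3 N moves it, and it stays where it is left.
- stop_face (a point): Foot of the back stop's face, mid-width, on the slab's top; moves with the stop and is at x = +60 mm, y = 0 of the bed when fully back. Face 92 mm wide. An orange lip overhangs the face by 10 mm towards -x, underside 7 mm and top 10 mm above the slab; the die slides in under it.
- plate: Flat steel cutting die, 120 (x) by 100 (y) mm, 0.25 to 0.5 kg, loose on the bed. Origin: centre of its underside. Home: origin at x = 0, y = 0 of the bed, 18 mm above the bed's origin, axes parallel to the bed's. It starts within 0.25 rad of that yaw, 50 to 90 mm short in x and 30 to 65 mm in y. Its steel rim, 12 mm wide and 3.5 mm high, is sharp: do not touch.
- pad_top (a point): Middle of the top of the die's black foam pad (96 by 76 mm, yellow sun), 4 mm above the die's underside, grippy (friction about 1; steel on the bed about 0.25). Press with about 5 N or more to drag the die, 8 to 11 N to push the back stop with it; over 20 N in all (side load included), even for an instant, damages it. The pad is thin and hardly gives, so touch down slowly (5 mm/s or less).
- clamp (a joint): Swivel clamp on the fixed block behind the back stop, in rad: at 0 its arm points along the bed's -y, clear of the die; it turns clockwise seen from above to the stop at 1.57, where the arm points along the bed's -x over the die. It stays where it is left (about 0.08 N m to turn). Its underside passes 7 mm above the slab, clear of the die
- clamp_knob (a point): Middle of the clamp's upright orange knob, 16 mm diameter and 30 mm tall, standing on the arm (arm top 18 mm above the slab, knob top 48 mm), 50 mm from the pivot
- clamp_pivot (a point): The clamp's vertical pivot axis, fixed on the block behind the back stop at x = +85, y = -30 mm of the bed, 30 mm above the bed's origin
- jar_yellow: Yellow paint jar, 48 mm diameter, 62 mm tall, bystander; origin centre of its underside
- jar_red: Red paint jar with a white cap, 48 mm diameter, 62 mm tall, bystander; origin centre of its underside
- stamp: Wooden stamp block with a terracotta face, 60 by 45 by 26 mm, bystander; origin centre of its underside

How it is judged (in metres and radians):
On the way, in this order (a step that is already met when the one before it is completed fails the run):
1. the die is flat and home in the corner, within 1.5 mm of the side guide and of the place where the back stop is fully back, square within 0.03 rad (x of plate in the frame of bed above -0.0015 m and y of plate in the frame of bed above -0.0015 m and z of plate in the frame of bed below 0.0205 m and angle between the x axis of plate and the x axis of bed, either way round below 0.03 rad), for 0.2 s.
2. the clamp is swung fully over the die (past 1.4 rad) (value of joint clamp above 1.4 rad), for 0.2 s.
At the end, for the whole second after the job is handed in: The die lies flat and at rest on the bed within 1.5 mm of the side guide and of its place with the back stop pushed fully back, square within 0.03 rad, and the clamp is turned past 1.4 rad over it (all of step 1 and value of joint clamp above 1.4 rad and linear speed of plate below 0.01 m/s); the robot touches nothing.
It fails at once if the die is pressed with more than 20 N (contact force between the fingers and plate above 20 N).
It fails at once if the fingers push on the die's sharp steel rim (more than 2 N) (contact force between the fingers and plate_c0 above 2 N or contact force between the fingers and plate_c1 above 2 N or contact force between the fingers and plate_c2 above 2 N or contact force between the fingers and plate_c3 above 2 N).
It fails at once if a jar or the stamp is moved by more than 15 mm (distance of any of jar_yellow, jar_red, stamp from where it was at the start of the episode above 0.015 m).
It also fails if it takes over 72 s, if anything falls off the work surface, if the arm or the gripper's body presses on something with over 40 N, if the wrist force passes 120 N, or if a joint passes its speed limit or range.

### The arm

A 6-joint arm with a two-finger parallel gripper is mounted at the origin on the work surface. World frame = base frame: x ahead of the robot, y to its left, z up, the work surface at z = 0. Lengths are in mm, angles in rad, forces in N, time in s.
With the tool pointing down it reaches from about 275 to 750 mm from the base axis. Payload 10.2 kg.
Tool frame: the origin (TCP) lies between the finger pads; the fingertips stand ctrl.tips_ahead ahead of it and the grasp point (between the pads) lies 8 mm behind it (ctrl.tips_ahead is the distance from the TCP to the fingertips, in mm); z points along the fingers, y is the direction in which the jaws open and shut (so a half turn about z gives the same grasp; the last joint's range is limited). The gripper opens to 85 mm and grips with 20 to 120 N. Pads are 22 mm wide; open, the fingers measure 114 mm over their backs; the gripper's body (76 mm by 85 mm) begins 54 mm behind the grasp point. The pads swing forward as they close: fully open they stand 13 mm farther back than shut.
Start: joints at [1.123, 0.313, 1.498, -0, 1.331, -0.223], TCP at [117.041, 511.794, 242.294] pointing down, gripper open.
Joint ranges: [-2.94, 2.94], [-0.97, 2.17], [0.19, 2.56], [-1.23, 4.37], [0.02, 3.11], [-2.88, 2.88]. Speed limits (rad/s): [2.39, 2.39, 3.01, 3.14, 3.14, 3.14].

### API

Orientations are given as a unit quaternion [w, x, y, z].
In Python, from rig import ctrl gives the robot as it stands. The module is installed in compiled form; this text tells all that it offers.
- The arm moves only by the tool move_arm, never from a script. Its argument "motion" is a list of rows, each an object with "offset": the shift along the tool's x, y, z in m, a list of three; "angular": the turn, a rotation vector about the tool's x, y, z in degrees, a list of three; "jaw": the finger opening in m, from 0 to 0.0854. In form: [{"offset": [tx, ty, tz], "angular": [ax, ay, az], "jaw": jaw}, ...]. A call has 1 to 5 rows; each row is the pose to reach, as a shift and turn from the pose commanded when the call began, along the tool's axes at that moment; what a row does not reach only later rows make up. A row lasts 1/8 s, in which the tool goes at most 62.5 mm and 10.7 degrees, less where a joint would pass 70% of its speed; a pose out of reach is approached as far as the arm can. A call with a gripper value outside its range is refused whole. The fingers move at their own pace and stop on an object; "squeeze" is the grip in N (left out, the last holds). Time passes only in rows, so rows that repeat a pose let the fingers close. It gives the time, the measured TCP pose, the force and the opening at its end, in the units of the state.
- ctrl.sense(): the state, without advancing time (a new reading comes with each control period).
- ctrl.capture(name): name is "scene" or "top" or "wrist"; returns a dict with "img" (480x640x3 uint8, red, green, blue), "intrinsics" (3x3 intrinsics, pixels), "k1" (the pictures are not rectified: a ray, as slopes to the right and down, at radius r is drawn at 1 + k1 r^2 times it, then the intrinsics apply), "rvec" (rotation vector, rad) and "tvec" (3), from world to camera coordinates, as OpenCV has them. Camera axes: x right, y down, z forward; pixel columns grow to the right and rows downward; lengths in mm; the calibration is good to about 2 mm. A picture is of the moment at which its call begins. There is no depth.
- ctrl.finish_job(): hands the job in, once; it reports no verdict.
The state is a dict: "time_s": time; "joints": joint angles; "dq": joint speeds; "tau": joint torques, N m; "eef_pos": TCP position; "ee_rot": TCP orientation; "force": force on the tool from outside, world axes, zero at the start; "wrist_torque": the same for the moment, N m; "grip_width": opening from 0.0 (shut) to 1.0 (fully open).
Only numpy, scipy, OpenCV 4.12 (cv2) and the standard library are available. Lean on these libraries where they do the work, as an engineer would, in place of code of your own. Each camera call takes 0.05 s, during which the arm holds its last target. There are 200 camera calls.

## Working session

There is one attempt and no reset: what is moved stays moved. The work goes in short steps, Python scripts to look and compute and a tool call to move; the robot and the scene stay as the last step left them, time stands still between calls to the robot, and variables do not carry over. Pictures are saved under pics/ and viewed, about 8 in all and at most 12, crops included, and the job is handed in when it is done.

Besides the shell and the picture viewer there is one more tool, called after ">>>" as name(argument=value, ...), one argument or row to a line, values as JSON. move_arm: Moves the arm, as the interface text tells. Its arguments: {"type":"object","properties":{"motion":{"type":"array","items":{"type":"object","properties":{"offset":{"type":"array","items":{"type":"number"}},"angular":{"type":"array","items":{"type":"number"}},"jaw":{"type":"number"}}}},"squeeze":{"type":"number"}},"required":["motion"]}

```bash
mkdir -p pics; python3 - <<'E'
from rig import ctrl
import cv2
s=ctrl.sense()
print(s, ctrl.tips_ahead)
for n in ("top","scene"):
    c=ctrl.capture(n); cv2.imwrite(f"pics/{n}0.png",c["img"][:,:,::-1]); print(n,c["intrinsics"],c["k1"],c["rvec"],c["tvec"])
E
```

```text
{'time_s': 0.0, 'joints': array([ 1.12256834e+00,  3.13456039e-01,  1.49846403e+00,  1.11940470e-05,
        1.33097572e+00, -2.23392274e-01]), 'dq': array([ 0.00128959,  0.00045688, -0.00021088, -0.0014351 , -0.00114568,
        0.00175849]), 'tau': array([ 4.01034722e-04, -4.12276375e+01, -2.59736878e+01, -2.37507993e-04,
        4.29557695e-03,  3.76646631e-05]), 'eef_pos': array([116.9425114 , 511.55723355, 241.72182754]), 'ee_rot': array([-2.19847029e-04,  1.12182520e-01,  9.93687404e-01, -6.13384685e-04]), 'force': array([ 1.51934607,  0.62750429, -0.17346515]), 'wrist_torque': array([ 0.03732209,  0.01397771, -0.02492956]), 'grip_width': 0.9993548470553522} 11.0
top [[546.58812501   0.         312.87523304]
 [  0.         546.58812501 240.56887887]
 [  0.           0.           1.        ]] -0.14929194427870923 [ 2.18824426 -2.17052286  0.15766747] [-14.0221347  598.58888623 818.65456943]
scene [[468.59453823   0.         319.30155464]
 [  0.         468.59453823 246.40456506]
 [  0.           0.           1.        ]] 0.021122986236756812 [ 1.97905071  1.22626868 -0.55073799] [-270.4118941  -292.28609456 1144.87126446]
```

View pics/top0.png

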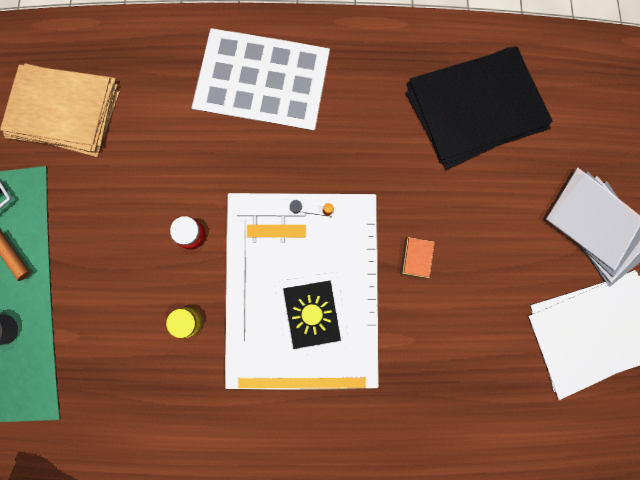

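View pics/scene0.png

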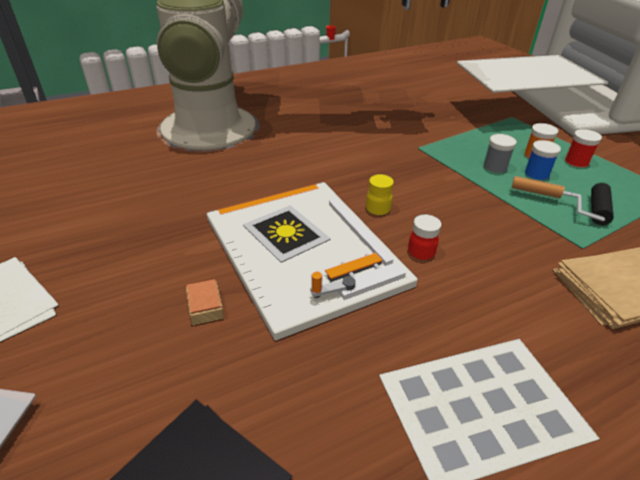

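Top view: the bed spans about (228,193)–(378,388), with the side guide on the left and back at the top. The die's pad is centred near (312,314), and the orange knob is at (328,209). The jars are left of the bed and the stamp is on its right. The scene view agrees. Next I measure.

```bash
cat > h.py <<'E'
import numpy as np, cv2
from scipy.spatial.transform import Rotation as R
def toplane(c,px,z):
    K=c["intrinsics"];p=np.atleast_2d(px).astype(float)
    u=cv2.undistortPoints(p[:,None],K,np.array([c["k1"],0,0,0,0.]))[:,0]
    M=cv2.Rodrigues(np.array(c["rvec"],float))[0];t=np.array(c["tvec"],float).ravel()
    o=-M.T@t; d=np.c_[u,np.ones(len(u))]@M
    s=(z-o[2])/d[:,2]
    return (o+s[:,None]*d)[:,:2]
def big(mask):
    n,l,st,ce=cv2.connectedComponentsWithStats(mask.astype(np.uint8)); i=1+np.argmax(st[1:,4])
    m=(l==i).astype(np.uint8); cs=cv2.findContours(m,cv2.RETR_EXTERNAL,cv2.CHAIN_APPROX_NONE)[0]
    return max(cs,key=cv2.contourArea)[:,0]
def rect(pts): 
    r=cv2.minAreaRect(pts.astype(np.float32)); return r,cv2.boxPoints(r)
def tool(s):
    q=np.array(s["ee_rot"]);return R.from_quat(q[[1,2,3,0]]).as_matrix()
E
python3 - <<'E'
from h import *
from rig import ctrl
c=ctrl.capture("top"); I=c["img"].astype(int)
sub=np.zeros(I.shape[:2],bool); sub[180:400,215:390]=1
w=(I.min(2)>150)|((I[...,0]>200)&(I[...,2]<120)&(I[...,1]>130))
m=w&sub; b=big(m); r,bx=rect(toplane(c,b,18)); print("bed",r,bx.round(1))
sub=np.zeros(I.shape[:2],bool); sub[270:360,270:352]=1
k=((I.max(2)<90)|((I[...,0]>200)&(I[...,2]<120)))&sub
b=big(k); r,bx=rect(toplane(c,b,22)); print("pad",r,bx.round(1))
M=cv2.Rodrigues(np.array(c["rvec"]))[0];print("cam",-M.T@np.array(c["tvec"]).ravel())
for nm,p,z in (("knob",(328,208.5),66),("pivot",(296,206.5),36),("lip",[(247,225),(306,225),(306,237.5),(247,237.5)],28),("guide",[(244.5,220),(244.5,341)],28),("jars",[(185,231),(181,322)],62),("stamp",(419,257),26)): print(nm,toplane(c,p,z).round(1))
w=ctrl.capture("wrist"); cv2.imwrite("pics/w0.png",w["img"][:,:,::-1])
E
```

```text
bed ((522.79443359375, 7.2964935302734375), (307.8127136230469, 239.31442260742188), 0.3488961160182953) [[ 368.2  126. ]
 [ 369.6 -113.3]
 [ 677.4 -111.4]
 [ 676.   127.9]]
pad ((484.2924499511719, -8.338134765625), (95.1342544555664, 75.19874572753906), 10.11966323852539) [[430.9  20.3]
 [444.1 -53.7]
 [537.7 -37. ]
 [524.5  37. ]]
cam [503.78320084  18.56820816 880.08993133]
knob [[644.1 -30.7]]
pivot [[651.8  17.7]]
lip [[622.9  94.4]
 [623.9   1.6]
 [604.1   1.5]
 [603.1  94. ]]
guide [[630.8  98.5]
 [442.3  95.2]]
jars [[608.1 185.1]
 [471.6 187.4]]
stamp [[ 575.  -178.1]]
```

>>> move_arm(
  motion=[
    {"offset":[-0.474,-0.425,0],"angular":[0,0,-23],"jaw":0},
    {"offset":[-0.474,-0.425,0],"angular":[0,0,-23],"jaw":0},
    {"offset":[-0.474,-0.425,0],"angular":[0,0,-23],"jaw":0},
    {"offset":[-0.474,-0.425,0],"angular":[0,0,-23],"jaw":0},
    {"offset":[-0.474,-0.425,0],"angular":[0,0,-23],"jaw":0},
  ],
)

```text
time_s: 0.82
eef_pos: [290.8, 266.2, 242.6]
ee_rot: [0.0, -0.088, 0.996, 0.0]
force: [1.6, 0.6, 0.2]
grip_width: 0.001
```

>>> move_arm(
  motion=[
    {"offset":[-0.1376,-0.2936,0.15],"angular":[0,0,0],"jaw":0},
    {"offset":[-0.1376,-0.2936,0.15],"angular":[0,0,0],"jaw":0},
    {"offset":[-0.1376,-0.2936,0.15],"angular":[0,0,0],"jaw":0},
    {"offset":[-0.1376,-0.2936,0.15],"angular":[0,0,0],"jaw":0},
    {"offset":[-0.1376,-0.2936,0.15],"angular":[0,0,0],"jaw":0},
  ],
)

```text
time_s: 1.45
eef_pos: [454.6, 34.4, 110.5]
ee_rot: [0.0, -0.088, 0.996, -0.0]
force: [1.1, 0.9, 0.4]
grip_width: -0.003
```

```bash
python3 - <<'E'
from rig import ctrl
print(ctrl.tips_ahead, ctrl.sense()["eef_pos"])
E
```

```text
11.0 [454.58516168  34.38678406 110.46845881]
```

>>> move_arm(
  motion=[
    {"offset":[-0.0172,-0.0367,0.0188],"angular":[0,0,0],"jaw":0},
    {"offset":[-0.0172,-0.0367,0.04],"angular":[0,0,0],"jaw":0},
    {"offset":[-0.0172,-0.0367,0.0588],"angular":[0,0,0],"jaw":0},
    {"offset":[-0.0172,-0.0367,0.0588],"angular":[0,0,0],"jaw":0},
  ],
)

```text
time_s: 1.95
eef_pos: [476.4, 3.2, 51.5]
ee_rot: [-0.001, -0.088, 0.996, 0.0]
force: [0.6, 0.3, 0.1]
grip_width: -0.002
```

```bash
python3 - <<'E'
from rig import ctrl
import cv2,numpy as np
s=ctrl.sense();print(s["eef_pos"],s["force"])
w=ctrl.capture("wrist")["img"];t=ctrl.capture("top")["img"]
cv2.imwrite("pics/a1.png",cv2.resize(np.hstack([w,t[130:400,200:420].repeat(2,0)[:480].repeat(2,1)[:, :440]]),None,fx=.74,fy=.74)[:,:,::-1])
E
```

```text
[476.38865489   3.18378895  51.52590931] [0.60364122 0.29267141 0.05731807]
```

View pics/a1.png

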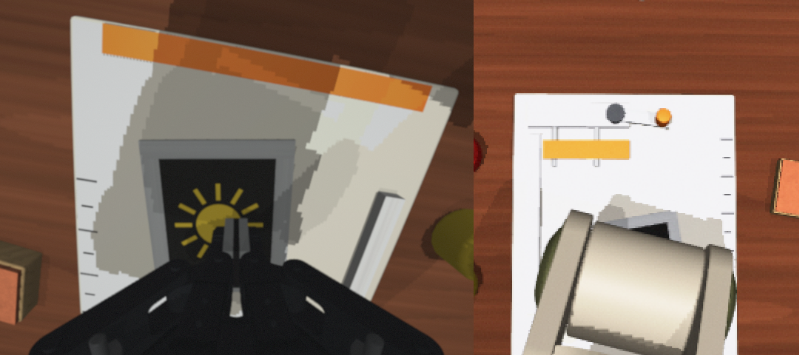

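>>> move_arm(
  motion=[
    {"offset":[-0.0058,-0.0127,0.0],"angular":[0,0,0],"jaw":0},
    {"offset":[-0.0058,-0.0127,0.005],"angular":[0,0,0],"jaw":0},
    {"offset":[-0.0058,-0.0127,0.01],"angular":[0,0,0],"jaw":0},
    {"offset":[-0.0058,-0.0127,0.014],"angular":[0,0,0],"jaw":0},
    {"offset":[-0.0058,-0.0127,0.0145],"angular":[0,0,0],"jaw":0},
  ],
)

```text
time_s: 2.68
eef_pos: [484.8, -8.2, 37.6]
ee_rot: [-0.0, -0.088, 0.996, 0.0]
force: [-0.2, -0.5, -0.8]
grip_width: 0.004
```

>>> move_arm(
  motion=[
    {"offset":[0,0,0.0004],"angular":[0,0,0],"jaw":0},
    {"offset":[0,0,0.0008],"angular":[0,0,0],"jaw":0},
    {"offset":[0,0,0.0012],"angular":[0,0,0],"jaw":0},
    {"offset":[0,0,0.0016],"angular":[0,0,0],"jaw":0},
    {"offset":[0,0,0.002],"angular":[0,0,0],"jaw":0},
  ],
)

```text
time_s: 3.3
eef_pos: [485.1, -8.4, 36.0]
ee_rot: [0.0, -0.088, 0.996, 0.0]
force: [-0.3, 0.5, -0.2]
grip_width: 0.003
```

>>> move_arm(
  motion=[
    {"offset":[0,0,0.0004],"angular":[0,0,0],"jaw":0},
    {"offset":[0,0,0.0008],"angular":[0,0,0],"jaw":0},
    {"offset":[0,0,0.0012],"angular":[0,0,0],"jaw":0},
    {"offset":[0,0,0.0016],"angular":[0,0,0],"jaw":0},
    {"offset":[0,0,0.002],"angular":[0,0,0],"jaw":0},
  ],
)

```text
time_s: 3.92
eef_pos: [485.0, -8.4, 33.9]
ee_rot: [-0.0, -0.088, 0.996, -0.0]
force: [-1.2, 0.2, -0.8]
grip_width: -0.005
```

>>> move_arm(
  motion=[
    {"offset":[0,0,0.0003],"angular":[0,0,0],"jaw":0},
    {"offset":[0,0,0.0006],"angular":[0,0,0],"jaw":0},
    {"offset":[0,0,0.0008],"angular":[0,0,0],"jaw":0},
    {"offset":[0,0,0.001],"angular":[0,0,0],"jaw":0},
    {"offset":[0,0,0.001],"angular":[0,0,0],"jaw":0},
  ],
)

```text
time_s: 4.55
eef_pos: [485.1, -8.4, 33.1]
ee_rot: [0.0, -0.088, 0.996, -0.0]
force: [-0.8, 0.7, 3.6]
grip_width: 0.005
```

>>> move_arm(
  motion=[
    {"offset":[0,0,0.0001],"angular":[0,0,0],"jaw":0},
    {"offset":[0,0,0.0002],"angular":[0,0,0],"jaw":0},
    {"offset":[0,0,0.0002],"angular":[0,0,0],"jaw":0},
  ],
)

```text
time_s: 4.92
eef_pos: [485.1, -8.4, 33.1]
ee_rot: [0.0, -0.088, 0.996, -0.0]
force: [-2.2, -0.3, 6.2]
grip_width: -0.0
```

>>> move_arm(
  motion=[
    {"offset":[-0.001,0.001,0.0001],"angular":[0,0,0.5],"jaw":0},
    {"offset":[-0.0035,0.0045,0.0001],"angular":[0,0,1.8],"jaw":0},
    {"offset":[-0.006,0.008,0.0001],"angular":[0,0,3.1],"jaw":0},
    {"offset":[-0.0085,0.0115,0.0001],"angular":[0,0,4.4],"jaw":0},
    {"offset":[-0.011,0.015,0.0001],"angular":[0,0,5],"jaw":0},
  ],
)

```text
time_s: 5.55
eef_pos: [493.7, 8.1, 33.1]
ee_rot: [0.001, -0.045, 0.999, -0.0]
force: [-0.9, -1.9, 5.5]
grip_width: -0.0
```

>>> move_arm(
  motion=[
    {"offset":[-0.004,0.0045,0.0001],"angular":[0,0,1],"jaw":0},
    {"offset":[-0.01,0.011,0.0001],"angular":[0,0,2],"jaw":0},
    {"offset":[-0.016,0.0175,0.0001],"angular":[0,0,3.2],"jaw":0},
    {"offset":[-0.022,0.024,0.0001],"angular":[0,0,4.2],"jaw":0},
    {"offset":[-0.0275,0.029,0.0001],"angular":[0,0,4.8],"jaw":0},
  ],
)

```text
time_s: 6.18
eef_pos: [518.6, 39.6, 33.1]
ee_rot: [0.0, -0.003, 1.0, -0.0]
force: [-1.6, -2.0, 6.8]
grip_width: 0.002
```

```bash
python3 - <<'E'
from rig import ctrl
import cv2,numpy as np
s=ctrl.sense();print(s["eef_pos"],s["force"],s["ee_rot"])
w=ctrl.capture("wrist")["img"];t=ctrl.capture("top")["img"]
cv2.imwrite("pics/a2.png",cv2.resize(np.hstack([w,t[130:400,200:420].repeat(2,0)[:480].repeat(2,1)[:, :440]]),None,fx=.74,fy=.74)[:,:,::-1])
E
```

```text
[518.5666453   39.58366572  33.05148466] [-1.63180441 -1.95581777  6.77908345] [ 4.62986254e-04 -2.69985504e-03  9.99996200e-01 -3.11012613e-04]
```

View pics/a2.png

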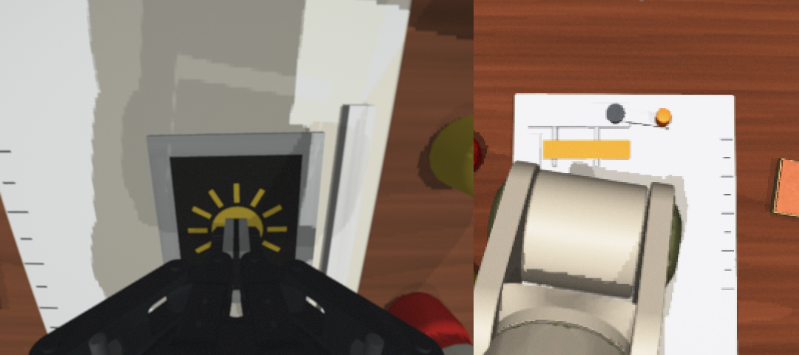

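>>> move_arm(
  motion=[
    {"offset":[-0.003,0.002,0],"angular":[0,0,0],"jaw":0},
    {"offset":[-0.006,0.0035,0],"angular":[0,0,0],"jaw":0},
    {"offset":[-0.01,0.005,0],"angular":[0,0,0],"jaw":0},
    {"offset":[-0.0125,0.006,0],"angular":[0,0,0],"jaw":0},
    {"offset":[-0.0145,0.007,0],"angular":[0,0,0],"jaw":0},
  ],
)

```text
time_s: 6.9
eef_pos: [532.7, 46.5, 33.0]
ee_rot: [0.0, -0.003, 1.0, -0.0]
force: [-1.9, -2.8, 7.7]
grip_width: -0.001
```

>>> move_arm(
  motion=[
    {"offset":[-0.001,0.0004,0],"angular":[0,0,0],"jaw":0},
    {"offset":[-0.002,0.0008,0],"angular":[0,0,0],"jaw":0},
    {"offset":[-0.003,0.0012,0],"angular":[0,0,0],"jaw":0},
    {"offset":[-0.004,0.0016,0],"angular":[0,0,0],"jaw":0},
    {"offset":[-0.005,0.002,0],"angular":[0,0,0],"jaw":0},
  ],
)

```text
time_s: 7.52
eef_pos: [537.3, 47.7, 33.0]
ee_rot: [-0.0, -0.003, 1.0, -0.001]
force: [-5.4, -8.5, 8.7]
grip_width: -0.004
```

>>> move_arm(
  motion=[
    {"offset":[0,-0.0003,0],"angular":[0,0,0],"jaw":0},
    {"offset":[-0.001,-0.0005,0],"angular":[0,0,0],"jaw":0},
    {"offset":[-0.002,-0.0005,0],"angular":[0,0,0],"jaw":0},
    {"offset":[-0.003,-0.0005,0],"angular":[0,0,0],"jaw":0},
  ],
)

```text
time_s: 8.02
eef_pos: [540.4, 47.7, 33.0]
ee_rot: [-0.0, -0.003, 1.0, -0.0]
force: [-4.2, -2.1, 7.8]
grip_width: -0.0
```

```bash
python3 - <<'E'
from rig import ctrl
import cv2,numpy as np
s=ctrl.sense();print(s["eef_pos"],s["force"],s["ee_rot"])
w=ctrl.capture("wrist")
np.savez("w3.npz",**w); cv2.imwrite("pics/a3.png",w["img"][:,:,::-1])
E
```

```text
[540.41894065  47.71135489  33.03845689] [-4.1577789  -2.11776235  7.7942329 ] [-1.21834560e-04 -2.93163744e-03  9.99995601e-01 -4.34406993e-04]
```

View pics/a3.png

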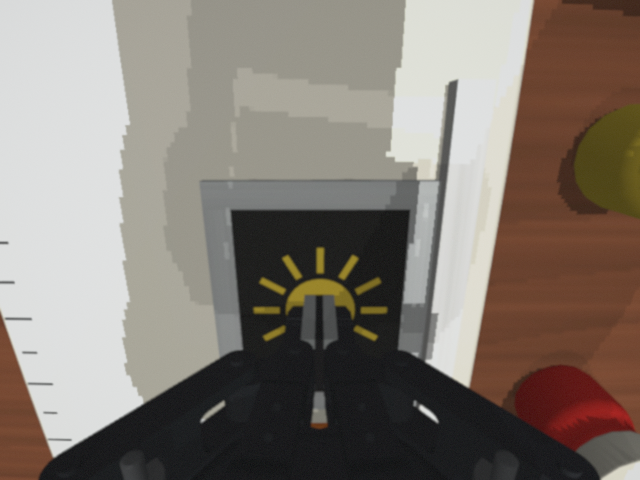

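Wrist view: the die lies square, with its trailing rim level from (202,181) to (438,180). Its right edge sits against the guide's inner face at x≈438. A quick numeric check follows.

```bash
python3 - <<'E'
from h import *
w=np.load("w3.npz")
print(toplane(w,[(202,181),(438,181)],21.5).round(1), toplane(w,[(233,211),(409,211),(242,325),(403,325)],22).round(1), toplane(w,[(445,95),(425,355)],18).round(1))
E
```

```text
[[480.   -0.7]
 [479.5  97.5]] [[492.7  11.4]
 [492.3  86.4]
 [548.8  11.5]
 [548.4  88.7]] [[445.9  97.7]
 [568.7 102.7]]
```

>>> move_arm(
  motion=[
    {"offset":[-0.002,0,0.0001],"angular":[0,0,0],"jaw":0},
    {"offset":[-0.0045,0,0.0001],"angular":[0,0,0],"jaw":0},
    {"offset":[-0.007,0,0.0002],"angular":[0,0,0],"jaw":0},
    {"offset":[-0.009,0,0.0002],"angular":[0,0,0],"jaw":0},
    {"offset":[-0.011,0,0.0002],"angular":[0,0,0],"jaw":0},
  ],
)

```text
time_s: 8.7
eef_pos: [551.6, 47.8, 33.1]
ee_rot: [0.0, -0.003, 1.0, -0.0]
force: [-4.8, -2.0, 9.6]
grip_width: 0.002
```

>>> move_arm(
  motion=[
    {"offset":[-0.001,0,0],"angular":[0,0,0],"jaw":0},
    {"offset":[-0.002,0,0],"angular":[0,0,0],"jaw":0},
    {"offset":[-0.003,0,0],"angular":[0,0,0],"jaw":0},
    {"offset":[-0.004,0,0],"angular":[0,0,0],"jaw":0},
    {"offset":[-0.005,0,0],"angular":[0,0,0],"jaw":0},
  ],
)

```text
time_s: 9.32
eef_pos: [556.0, 47.8, 33.1]
ee_rot: [-0.001, -0.003, 1.0, -0.0]
force: [-8.4, -3.6, 13.3]
grip_width: 0.002
```

>>> move_arm(
  motion=[
    {"offset":[0,-0.0001,-0.0001],"angular":[0,0,0],"jaw":0},
    {"offset":[-0.001,-0.0001,-0.0002],"angular":[0,0,0],"jaw":0},
    {"offset":[-0.002,-0.0001,-0.0002],"angular":[0,0,0],"jaw":0},
    {"offset":[-0.003,-0.0001,-0.0002],"angular":[0,0,0],"jaw":0},
  ],
)

```text
time_s: 9.82
eef_pos: [558.7, 47.8, 33.1]
ee_rot: [-0.001, -0.003, 1.0, -0.0]
force: [-7.4, -2.9, 12.1]
grip_width: 0.001
```

>>> move_arm(
  motion=[
    {"offset":[-0.001,0,-0.0001],"angular":[0,0,0],"jaw":0},
    {"offset":[-0.002,0,-0.0001],"angular":[0,0,0],"jaw":0},
    {"offset":[-0.003,0,-0.0001],"angular":[0,0,0],"jaw":0},
    {"offset":[-0.004,0,-0.0001],"angular":[0,0,0],"jaw":0},
  ],
)

```text
time_s: 10.32
eef_pos: [562.7, 47.9, 33.0]
ee_rot: [-0.001, -0.003, 1.0, -0.0]
force: [-7.9, -2.4, 10.2]
grip_width: -0.002
```

>>> move_arm(
  motion=[
    {"offset":[-0.0007,0,-0.0001],"angular":[0,0,0],"jaw":0},
    {"offset":[-0.0014,0,-0.0001],"angular":[0,0,0],"jaw":0},
    {"offset":[-0.0021,0,-0.0001],"angular":[0,0,0],"jaw":0},
    {"offset":[-0.0028,0,-0.0001],"angular":[0,0,0],"jaw":0},
  ],
)

```text
time_s: 10.82
eef_pos: [565.5, 47.9, 33.1]
ee_rot: [-0.001, -0.003, 1.0, -0.0]
force: [-7.3, -3.1, 9.5]
grip_width: -0.002
```

>>> move_arm(
  motion=[
    {"offset":[-0.0005,0,0.0001],"angular":[0,0,0],"jaw":0},
    {"offset":[-0.001,0,0.0001],"angular":[0,0,0],"jaw":0},
    {"offset":[-0.0015,0,0.0001],"angular":[0,0,0],"jaw":0},
  ],
)

```text
time_s: 11.2
eef_pos: [567.0, 47.9, 33.1]
ee_rot: [-0.001, -0.003, 1.0, -0.0]
force: [-7.0, -3.6, 10.9]
grip_width: -0.0
```

>>> move_arm(
  motion=[
    {"offset":[-0.0003,0,0],"angular":[0,0,0],"jaw":0},
    {"offset":[-0.0006,0,0],"angular":[0,0,0],"jaw":0},
  ],
)

```text
time_s: 11.45
eef_pos: [567.6, 47.9, 33.0]
ee_rot: [-0.001, -0.003, 1.0, -0.0]
force: [-6.3, -2.8, 10.3]
grip_width: -0.005
```

>>> move_arm(
  motion=[
    {"offset":[-0.0003,0,0],"angular":[0,0,0],"jaw":0},
    {"offset":[-0.0006,0,0],"angular":[0,0,0],"jaw":0},
    {"offset":[-0.0009,0,0],"angular":[0,0,0],"jaw":0},
  ],
)

```text
time_s: 11.82
eef_pos: [568.4, 47.9, 33.1]
ee_rot: [-0.001, -0.003, 1.0, -0.0]
force: [-8.0, -3.1, 12.3]
grip_width: -0.002
```

>>> move_arm(
  motion=[
    {"offset":[-0.0003,0,0],"angular":[0,0,0],"jaw":0},
    {"offset":[-0.0006,0,0],"angular":[0,0,0],"jaw":0},
  ],
)

```text
time_s: 12.08
eef_pos: [568.4, 47.9, 33.0]
ee_rot: [-0.002, -0.003, 1.0, -0.0]
force: [-12.2, -4.1, 13.3]
grip_width: 0.002
```

>>> move_arm(
  motion=[
    {"offset":[0.0004,0,0],"angular":[0,0,0],"jaw":0},
    {"offset":[0.0004,0,-0.0001],"angular":[0,0,0],"jaw":0},
  ],
)

```text
time_s: 12.32
eef_pos: [568.4, 47.9, 33.0]
ee_rot: [-0.002, -0.003, 1.0, -0.0]
force: [-8.1, -2.4, 9.4]
grip_width: -0.007
```

```bash
python3 - <<'E'
from rig import ctrl
import cv2,numpy as np
s=ctrl.sense();print(s["eef_pos"],s["force"],s["ee_rot"])
w=ctrl.capture("wrist")
np.savez("w4.npz",**w); t=ctrl.capture("top")["img"]
cv2.imwrite("pics/a4.png",cv2.resize(np.hstack([w["img"],t[130:400,200:420].repeat(2,0)[:480].repeat(2,1)[:, :440]]),None,fx=.74,fy=.74)[:,:,::-1])
E
```

```text
[568.3652649   47.90449471  33.03946338] [-8.13095148 -2.4383042   9.39929313] [-1.52957022e-03 -3.00075239e-03  9.99994273e-01 -3.31191589e-04]
```

View pics/a4.png

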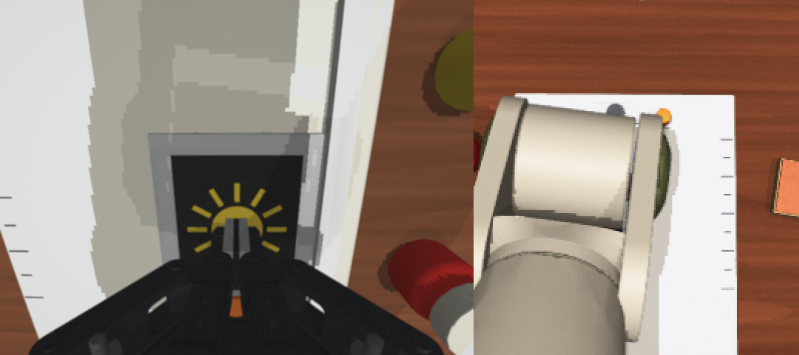

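The die is square against the guide (wrist view, right edge at (322,135)). The stop has hit its end, since Fx jumped while the arm stalled. Now I lift straight up.

>>> move_arm(
  motion=[
    {"offset":[0,0,-0.0002],"angular":[0,0,0],"jaw":0},
    {"offset":[0,0,-0.0006],"angular":[0,0,0],"jaw":0},
    {"offset":[0,0,-0.0015],"angular":[0,0,0],"jaw":0},
    {"offset":[0,0,-0.01],"angular":[0,0,0],"jaw":0},
    {"offset":[0,0,-0.05],"angular":[0,0,0],"jaw":0},
  ],
)

```text
time_s: 13.05
eef_pos: [568.4, 48.5, 81.9]
ee_rot: [-0.002, -0.003, 1.0, 0.0]
force: [0.2, 1.0, 1.3]
grip_width: -0.0
```

>>> move_arm(
  motion=[
    {"offset":[0.03,-0.03,-0.08],"angular":[0,0,-10],"jaw":0.045},
    {"offset":[0.05,-0.07,-0.1],"angular":[0,0,-20],"jaw":0.045},
    {"offset":[0.05,-0.08,-0.11],"angular":[0,0,-30],"jaw":0.045},
    {"offset":[0.05,-0.08,-0.11],"angular":[0,0,-40],"jaw":0.045},
    {"offset":[0.05,-0.08,-0.11],"angular":[0,0,-50],"jaw":0.045},
  ],
)

```text
time_s: 13.68
eef_pos: [520.0, -32.2, 193.6]
ee_rot: [0.001, -0.428, 0.904, -0.0]
force: [0.9, 0.4, -0.2]
grip_width: 0.526
```

```bash
python3 - <<'E'
from rig import ctrl
import cv2,numpy as np
s=ctrl.sense();print(s["time_s"],s["eef_pos"],s["force"],s["ee_rot"],s["joints"])
w=ctrl.capture("wrist"); np.savez("w5.npz",**w)
t=ctrl.capture("top"); np.savez("t5.npz",**t)
cv2.imwrite("pics/a5.png",cv2.resize(np.hstack([w["img"],t["img"][130:400,200:420].repeat(2,0)[:480].repeat(2,1)[:, :440]]),None,fx=.74,fy=.74)[:,:,::-1])
E
```

```text
13.675 [519.97070164 -32.19981466 193.58818326] [ 0.89336648  0.36523954 -0.24707539] [ 5.07487099e-04 -4.27516873e-01  9.04007142e-01 -3.91308861e-04] [-2.87027417e-01  3.46539481e-01  1.58339750e+00  9.84223553e-05
  1.21037732e+00 -2.74134696e+00]
```

View pics/a5.png

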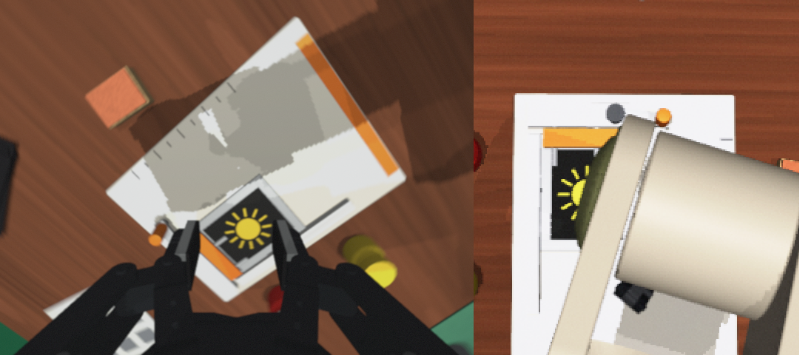

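>>> move_arm(
  motion=[
    {"offset":[0.05,-0.015,0],"angular":[0,0,10],"jaw":0.045},
    {"offset":[0.1,-0.03,0],"angular":[0,0,20],"jaw":0.045},
    {"offset":[0.146,-0.0425,0],"angular":[0,0,30],"jaw":0.045},
    {"offset":[0.146,-0.0425,0],"angular":[0,0,40],"jaw":0.045},
    {"offset":[0.146,-0.0425,0],"angular":[0,0,50],"jaw":0.045},
  ],
)

```text
time_s: 14.4
eef_pos: [459.3, -172.0, 193.1]
ee_rot: [0.0, 0.003, 1.0, -0.0]
force: [0.3, 0.0, -0.4]
grip_width: 0.521
```

>>> move_arm(
  motion=[
    {"offset":[0,0,0],"angular":[0,0,10],"jaw":0.045},
    {"offset":[0,0,0],"angular":[0,0,20],"jaw":0.045},
    {"offset":[0,0,0],"angular":[0,0,30],"jaw":0.045},
    {"offset":[0,0,0],"angular":[0,0,40],"jaw":0.045},
    {"offset":[0,0,0],"angular":[0,0,50],"jaw":0.045},
  ],
)

```text
time_s: 15.02
eef_pos: [459.5, -171.4, 193.0]
ee_rot: [0.0, 0.425, 0.905, -0.0]
force: [-0.1, 0.1, -0.1]
grip_width: 0.527
```

>>> move_arm(
  motion=[
    {"offset":[0,0,0],"angular":[0,0,10],"jaw":0.045},
    {"offset":[0,0,0],"angular":[0,0,20],"jaw":0.045},
    {"offset":[0,0,0],"angular":[0,0,30],"jaw":0.045},
    {"offset":[0,0,0],"angular":[0,0,40],"jaw":0.045},
    {"offset":[0,0,0],"angular":[0,0,41],"jaw":0.045},
  ],
)

```text
time_s: 15.65
eef_pos: [459.5, -171.4, 193.0]
ee_rot: [0.0, 0.712, 0.702, 0.0]
force: [0.1, 0.5, -0.5]
grip_width: 0.528
```

```bash
python3 - <<'E'
from rig import ctrl
from h import *
s=ctrl.sense();print(s["time_s"],s["eef_pos"],s["ee_rot"],s["joints"][5],s["grip_width"]);print(tool(s).round(3))
t=ctrl.capture("top"); np.savez("t6.npz",**t)
cv2.imwrite("pics/a6.png",cv2.resize(t["img"][170:400,210:440],None,fx=2.6,fy=2.6,interpolation=cv2.INTER_CUBIC)[:,:,::-1])
E
```

```text
15.65 [ 459.48353644 -171.36520283  192.96446606] [1.24808091e-04 7.12073379e-01 7.02105039e-01 3.77337538e-05] -0.5823346731876402 0.5280620748903612
[[ 0.014  1.     0.   ]
 [ 1.    -0.014 -0.   ]
 [-0.     0.    -1.   ]]
```

View pics/a6.png

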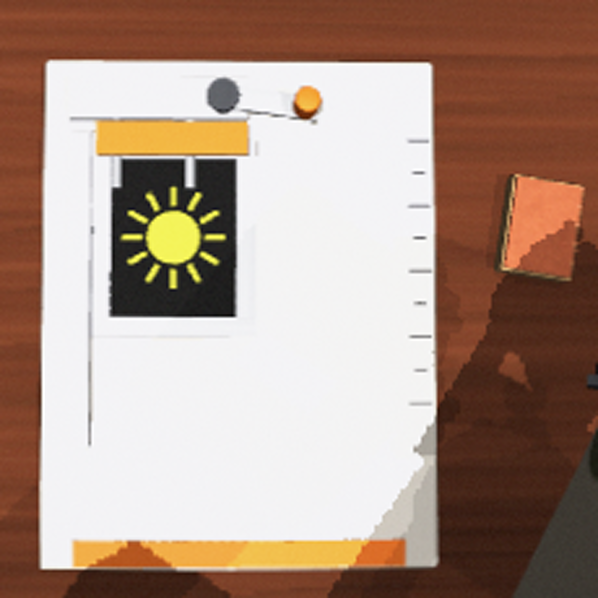

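Clear top view: the pad is square in the corner, with its front edge under the orange lip at (172,140). The pivot is at (223,95) and the knob at (307,100). I measure both.

```bash
python3 - <<'E'
from h import *
c=dict(np.load("t6.npz")); I=c["img"].astype(int); f=lambda u,v:(210+u/2.6,170+v/2.6)
def pick(m,x0,x1,y0,y1):
    s=np.zeros(m.shape,bool); s[y0:y1,x0:x1]=1; return big(m&s)
k=(I.max(2)<90)|((I[...,0]>200)&(I[...,2]<120))
u0,v0=map(int,f(105,166)); u1,v1=map(int,f(243,322))
r,b=rect(toplane(c,pick(k,u0,u1,v0,v1),22)); print("pad",r,b.round(1))
b6=b
o=(I[...,0]>180)&(I[...,2]<110)
kp=pick(o,318,340,195,220); print("knobpx",kp.min(0),kp.max(0))
pc=(kp.min(0)+kp.max(0))/2
print("knob",toplane(c,pc,62),"top",toplane(c,(328.5,208),66),"pivot",toplane(c,f(223,95),40))
print("lip",toplane(c,[f(97,155),f(249,155)],28),"padedges",toplane(c,[f(110,316),f(237,316),f(110,240),f(237,240),f(172,316)],22))
E
```

```text
pad ((565.7615356445312, 47.57632064819336), (91.47785949707031, 74.12826538085938), 0.5076727271080017) [[519.7  84.2]
 [520.4  10.1]
 [611.8  10.9]
 [611.2  85. ]]
knobpx [323 203] [333 212]
knob [[646.29241688 -30.90266458]] top [[644.83838431 -31.42013408]] pivot [[651.03873639  18.05038214]]
lip [[615.58548096  93.77705938]
 [616.52978352   1.95089534]] padedges [[518.85573969  84.70139998]
 [519.52258324   8.3193191 ]
 [564.66665059  85.45066507]
 [565.39244929   8.6965905 ]
 [519.20523068  47.4186703 ]]
```

>>> move_arm(
  motion=[
    {"offset":[0.1428,0.184,0],"angular":[0,0,0],"jaw":0.045},
    {"offset":[0.1428,0.184,0],"angular":[0,0,0],"jaw":0.045},
    {"offset":[0.1428,0.184,0],"angular":[0,0,0],"jaw":0.045},
    {"offset":[0.1428,0.184,0],"angular":[0,0,0],"jaw":0.045},
    {"offset":[0.1428,0.184,0.04],"angular":[0,0,0],"jaw":0.045},
  ],
)

```text
time_s: 16.32
eef_pos: [648.1, -28.8, 154.3]
ee_rot: [0.003, 0.71, 0.705, 0.002]
force: [-0.0, -0.8, -0.7]
grip_width: 0.527
```

>>> move_arm(
  motion=[
    {"offset":[0,0,0.04],"angular":[0,0,0],"jaw":0.045},
    {"offset":[0,0,0.06],"angular":[0,0,0],"jaw":0.045},
    {"offset":[0,0,0.06],"angular":[0,0,0],"jaw":0.045},
  ],
)

```text
time_s: 16.7
eef_pos: [644.4, -30.7, 91.4]
ee_rot: [-0.001, 0.711, 0.703, -0.001]
force: [-0.0, -0.7, 0.1]
grip_width: 0.53
```

```bash
python3 - <<'E'
from rig import ctrl
from h import *
s=ctrl.sense();print(s["time_s"],s["eef_pos"],s["force"])
t=ctrl.capture("wrist"); np.savez("w7.npz",**t)
cv2.imwrite("pics/a7.png",t["img"][:,:,::-1])
E
```

```text
16.7 [644.43126363 -30.66943822  91.38782777] [-0.02901544 -0.70445013  0.10945887]
```

View pics/a7.png

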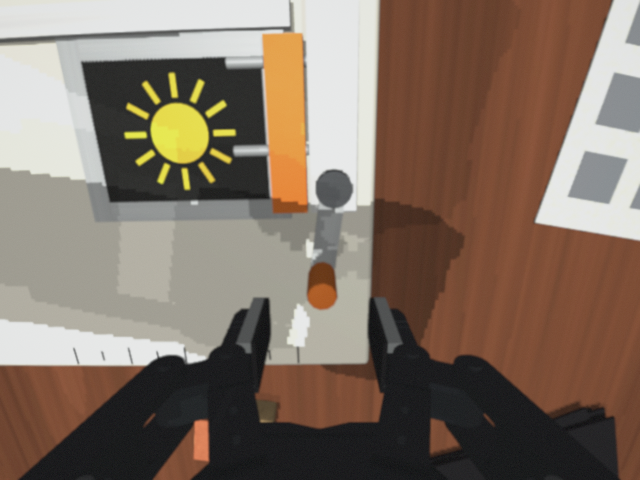

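Wrist view: the knob top at (322,293) sits centred between the open fingers (tips near x=262 and 378). The pivot is at (334,188).

```bash
python3 - <<'E'
from h import *
c=dict(np.load("w7.npz"))
print("knob",toplane(c,(322,294),66),"pivot",toplane(c,(334,188),36),toplane(c,(334,188),42))
E
```

```text
knob [[646.04385327 -28.9326147 ]] pivot [[653.13302986  19.65725032]] [[652.89740374  20.7529236 ]]
```

>>> move_arm(
  motion=[
    {"offset":[0,0,0.02],"angular":[0,0,0],"jaw":0.045},
    {"offset":[0,0,0.036],"angular":[0,0,0],"jaw":0.045},
    {"offset":[0,0,0.04],"angular":[0,0,0],"jaw":0.032},
    {"offset":[0,0,0.04],"angular":[0,0,0],"jaw":0.02},
    {"offset":[0,0,0.04],"angular":[0,0,0],"jaw":0.02},
  ],
)

```text
time_s: 17.38
eef_pos: [645.5, -30.9, 53.5]
ee_rot: [0.001, 0.711, 0.703, 0.0]
force: [-0.3, 0.1, 0.3]
grip_width: 0.232
```

>>> move_arm(
  motion=[
    {"offset":[0.0017,-0.0068,0],"angular":[0,0,9.8],"jaw":0.02},
    {"offset":[0.0041,-0.0136,0],"angular":[0,0,19.6],"jaw":0.02},
    {"offset":[0.0075,-0.02,0],"angular":[0,0,29.4],"jaw":0.02},
    {"offset":[0.0118,-0.0259,0],"angular":[0,0,39.2],"jaw":0.02},
    {"offset":[0.017,-0.031,0],"angular":[0,0,49],"jaw":0.02},
  ],
)

```text
time_s: 18.0
eef_pos: [614.9, -13.6, 53.6]
ee_rot: [0.001, 0.94, 0.342, 0.001]
force: [2.0, -0.5, -1.2]
grip_width: 0.235
```

```bash
python3 - <<'E'
from rig import ctrl
from h import *
s=ctrl.sense();T=tool(s);print(s["eef_pos"],s["force"],s["grip_width"],s["joints"][5]);print(T.round(3))
p=np.array([652.8,18.8]); c0=np.array([614.7,-13.6]);a0=49.8
for f in (1.0,1.14,1.28,1.42,1.57,1.60):
    d=p+50*np.array([-np.sin(f),-np.cos(f)])-c0
    print(f,(T[:2,:2].T@d).round(1),round(np.degrees(f)-a0,1))
E
```

```text
[614.87792881 -13.58340475  53.63375658] [ 1.99814329 -0.48685987 -1.2189613 ] 0.23496982530723284 0.6605296443393428
[[ 0.766  0.643  0.002]
 [ 0.643 -0.766 -0.001]
 [ 0.001  0.002 -1.   ]]
1.0 [ 0.4 -6.7] 7.5
1.14 [  1.8 -13.5] 15.5
1.28 [  4.1 -20.1] 23.5
1.42 [  7.3 -26.4] 31.6
1.57 [ 11.7 -32.4] 40.2
1.6 [ 12.7 -33.6] 41.9
```

>>> move_arm(
  motion=[
    {"offset":[0.0004,-0.0067,0],"angular":[0,0,7.5],"jaw":0.02},
    {"offset":[0.0018,-0.0135,0],"angular":[0,0,15.5],"jaw":0.02},
    {"offset":[0.0041,-0.0201,0],"angular":[0,0,23.5],"jaw":0.02},
    {"offset":[0.0073,-0.0264,0],"angular":[0,0,31.6],"jaw":0.02},
    {"offset":[0.0117,-0.0324,0],"angular":[0,0,40.2],"jaw":0.02},
  ],
)

```text
time_s: 18.62
eef_pos: [602.7, 18.6, 53.6]
ee_rot: [0.0, 1.0, -0.001, 0.001]
force: [0.4, -2.9, 0.9]
grip_width: 0.232
```

>>> move_arm(
  motion=[
    {"offset":[0,-0.0005,0],"angular":[0,0,0],"jaw":0.02},
    {"offset":[0,-0.001,0],"angular":[0,0,0],"jaw":0.02},
    {"offset":[0,-0.0015,0],"angular":[0,0,0],"jaw":0.02},
  ],
)

```text
time_s: 19.0
eef_pos: [602.5, 19.9, 53.0]
ee_rot: [0.0, 1.0, 0.002, 0.0]
force: [0.1, -2.6, 1.3]
grip_width: 0.234
```

>>> move_arm(
  motion=[
    {"offset":[0,-0.0005,0],"angular":[0,0,0],"jaw":0.02},
    {"offset":[0,-0.001,0],"angular":[0,0,0],"jaw":0.02},
    {"offset":[0,-0.001,0],"angular":[0,0,0],"jaw":0.02},
  ],
)

```text
time_s: 19.38
eef_pos: [602.4, 20.8, 52.8]
ee_rot: [0.0, 1.0, 0.001, 0.0]
force: [-1.4, -5.5, 2.3]
grip_width: 0.234
```

>>> move_arm(
  motion=[
    {"offset":[0,0.001,0],"angular":[0,0,0],"jaw":0.045},
    {"offset":[0,0.001,0],"angular":[0,0,0],"jaw":0.045},
    {"offset":[0,0.001,0],"angular":[0,0,0],"jaw":0.045},
    {"offset":[0,0.001,-0.02],"angular":[0,0,0],"jaw":0.045},
    {"offset":[0,0.001,-0.07],"angular":[0,0,0],"jaw":0.045},
  ],
)

```text
time_s: 20.0
eef_pos: [601.1, 20.6, 121.5]
ee_rot: [-0.001, 1.0, 0.001, -0.002]
force: [0.1, 0.2, 1.3]
grip_width: 0.527
```

>>> move_arm(
  motion=[
    {"offset":[0,0,-0.06],"angular":[0,0,0],"jaw":0.045},
    {"offset":[-0.05,0.04,-0.09],"angular":[0,0,0],"jaw":0.045},
    {"offset":[-0.09,0.08,-0.09],"angular":[0,0,0],"jaw":0.045},
    {"offset":[-0.13,0.13,-0.09],"angular":[0,0,0],"jaw":0.045},
    {"offset":[-0.15,0.18,-0.09],"angular":[0,0,0],"jaw":0.045},
  ],
)

```text
time_s: 20.62
eef_pos: [451.1, -160.8, 213.2]
ee_rot: [0.0, 1.0, 0.001, 0.0]
force: [0.5, 0.0, 1.2]
grip_width: 0.534
```

```bash
python3 - <<'E'
from rig import ctrl
from h import *
s=ctrl.sense();print(s["time_s"],s["eef_pos"],s["force"])
c=ctrl.capture("top"); np.savez("t8.npz",**c); I=c["img"]
cv2.imwrite("pics/a8.png",cv2.resize(I[180:310,210:390],None,fx=4,fy=4,interpolation=cv2.INTER_CUBIC)[:,:,::-1])
E
```

```text
20.625 [ 451.12347366 -160.8077758   213.18886505] [0.53670039 0.02361903 1.1907753 ]
```

View pics/a8.png

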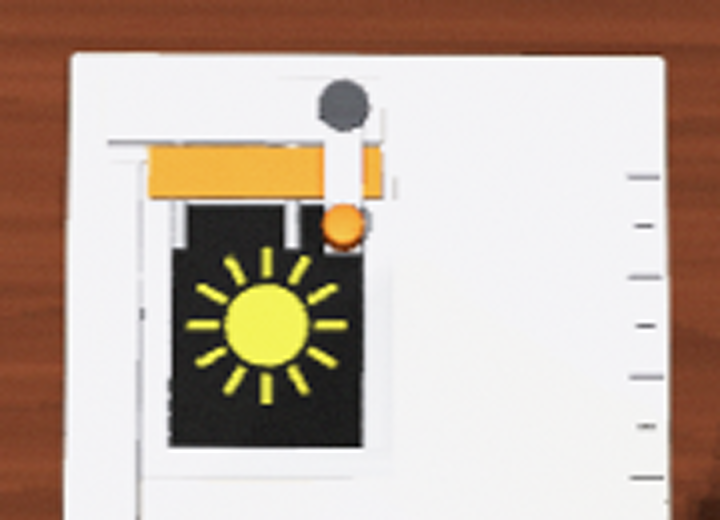

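The clamp arm points straight towards the robot over the die, with the pivot at (344,105) and the knob at (344,226). The die is square under the lip. One subpixel check of its home position before handing in.

```bash
python3 - <<'E'
from h import *
c=dict(np.load("t8.npz")); I=c["img"].astype(float)
m=((I[...,0]>150)&(I[...,2]<130)&(I[...,1]>150)); m[:236]=0;m[290:]=0;m[:,:250]=0;m[:,305:]=0
ys,xs=np.nonzero(m); sun=toplane(c,(xs.mean(),ys.mean()),22)[0]
g=I.mean(2)
def cross(prof,thr=None):  # subpixel half-level
    a,b=prof[:3].mean(),prof[-3:].mean();t=(a+b)/2;s=np.sign(b-a);i=np.argmax(s*(prof-t)>0);return i-1+(t-prof[i-1])/(prof[i]-prof[i-1])
far=[toplane(c,(u,185+cross(g[185:203,u])),18)[0] for u in range(235,370,5)]
far=np.array(far);sl,ic=np.polyfit(far[:,1],far[:,0],1)
R=[toplane(c,(368+cross(g[v,368:388]),v),18)[0] for v in range(200,290,4) ]
R=np.array(R); sr,ir=np.polyfit(R[:,0],R[:,1],1)
print("sun",sun,"far yaw",-sl,"right yaw",sr)
print("bed x of die",sun[0]-(sl*sun[1]+ic)+110,"y",sun[1]-(sr*sun[0]+ir)-160)
E
```

```text
sun [569.33994359  46.39182159] far yaw 0.004272173101419365 right yaw 0.006926715286016272
bed x of die 2.7257414389251835 y -2.1720358034253024
```

```bash
python3 - <<'E'
from h import *
c=dict(np.load("t6.npz")); c8=dict(np.load("t8.npz"))
for c in (c,c8):
    I=c["img"].astype(float); g=I.mean(2)
    def cr(p):
        a,b=p[:3].mean(),p[-3:].mean();t=(a+b)/2;s=np.sign(b-a);i=np.argmax(s*(p-t)>0);return i-1+(t-p[i-1])/(p[i]-p[i-1])
    med=lambda L,k:np.median(np.array(L)[:,k])
    tr=med([toplane(c,(u,284+cr(g[284:298,u])),22)[0] for u in range(258,296,3)],0)
    far=med([toplane(c,(u,185+cr(g[185:203,u])),18)[0] for u in range(240,290,4)],0)
    lf=med([toplane(c,(246+cr(g[v,246:258][::1]),v),22)[0] for v in range(250,285,3)],1)
    rt=med([toplane(c,(294+cr(g[v,294:304][::1]),v),22)[0] for v in range(250,285,3)],1)
    bl=med([toplane(c,(218+cr(g[v,218:234]),v),18)[0] for v in range(250,285,3)],1)
    br=med([toplane(c,(368+cr(g[v,368:384]),v),18)[0] for v in range(250,285,3)],1)
    print("x",tr+48-far+110,"y via left",(lf+rt)/2-bl+80,"via right",(lf+rt)/2-br-160, rt-lf, bl-br)
E
```

```text
x 0.797601162876731 y via left 0.5526254080706963 via right -0.8338232431243284 -75.52652002790784 238.61355134880495
x 0.7538241962737402 y via left 0.5768697787011803 via right -0.6719644300114851 -75.56718334877849 238.75116579128735
```

```bash
python3 -c "
from rig import ctrl
print(ctrl.finish_job())"
```

```text
the job is handed in; nothing more can be done
None
```

The die is home in the corner, the clamp is swung fully over it, and I have handed the job in at about 21 s of the 72 s allowed; no verdict is reported.

**How it went:**
- **Drag:** I touched down at about 3 mm/s and dragged the die with about 5–8 N. I turned it square on the way and brought it up against the side guide.
- **Back stop:** I pushed the back stop back with about 10–13 N of press until the arm stalled. The highest total load I read was about 18.5 N, at the stall. That is close to the 20 N limit, and forces are only read at the end of each move.
- **Clamp:** I swung it round with the fingers loosely either side of the knob until it met resistance near its end. Then I opened the fingers and backed away.

**Last checks:**
- **Die position:** The final top picture puts the die at x ≈ +0.8 mm and y between −0.7 and +0.6 mm of home. It was the same before and after the clamp swing.
- **Clamp:** In that picture the clamp arm points straight along the bed's −x over the die, and the die is square under the lip.
- **Bystanders:** Nothing came near the jars or the stamp, but I did not re-measure them.
- **A check that disagreed:** A measurement from the sun's centre gave +2.7 and −2.2 mm. I put this down to the orange knob getting into its colour mask. The edge-based measurement above replaced it.

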